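Deal post holders into two kit trays

TASK

Deal the four post holders from the sloping rack into the two kit trays one at a time and in turn, starting with the deep tray (deep, shallow, deep, shallow), so that each tray gets two. Set each one down gently, upright and flat on the tray floor, and let go before fetching the next; let none fall over, do not bump the rack or its top board, and leave the two cans and the hex key where they are.

Things in the scene. Friction and masses are not known exactly. Their poses are not given: they have to be found in the camera images.
- rack: Fixed grey stock rack, 470 mm wide (y), open towards the robot (-x). Origin on the table, mid-width; turned a little about z. On it four post holders stand in a row on a board that slopes up at 25 degrees away from the robot, so they lean 25 degrees towards the robot, under a top board. Side sheets at y=+-228 mm stand from x=-30 mm backwards (below z=50 mm from x=-58 mm).
- rack_ledge (a point): Mid-width inner corner between the sloping board and the 9 mm high ledge along its lower front edge, at x=-40, z=35 mm in the rack's frame. The holders' bases rest against the ledge at y about +142, +48, -48 and -142 mm (each up to 6 mm off), parted by fins 10 mm high and 3 mm thick.
- rack_top_edge (a point): Mid-width lower front edge of the rack's top board, at x=-55, z=260 mm in the rack's frame. The board is 15 mm thick, 470 mm wide and reaches back to x=+54 mm; it covers the holders from above. A pot of swabs and two small bottles stand on it, up to 105 mm high, at least 30 mm back from the edge.
- holder_1: Black post holder, 70x42x60 mm, loose, all four alike. z up the holder, origin at the base's underside. Base 70 mm (x), y -11 to +21 mm, 10 mm thick; barrel 26 mm across, axis at x=0, y=+5 mm, z 10 to 60 mm; thumb screw 14 mm across out to y=-21 mm at z=46 mm. Grasp the barrel across x, above the base. 0.25 to 0.42 kg. Starts leaning, x along the rack's -y, screw side towards the robot.
- holder_2: Black post holder, 70x42x60 mm, loose, all four alike. z up the holder, origin at the base's underside. Base 70 mm (x), y -11 to +21 mm, 10 mm thick; barrel 26 mm across, axis at x=0, y=+5 mm, z 10 to 60 mm; thumb screw 14 mm across out to y=-21 mm at z=46 mm. Grasp the barrel across x, above the base. 0.25 to 0.42 kg. Starts leaning, x along the rack's -y, screw side towards the robot.
- holder_3: Black post holder, 70x42x60 mm, loose, all four alike. z up the holder, origin at the base's underside. Base 70 mm (x), y -11 to +21 mm, 10 mm thick; barrel 26 mm across, axis at x=0, y=+5 mm, z 10 to 60 mm; thumb screw 14 mm across out to y=-21 mm at z=46 mm. Grasp the barrel across x, above the base. 0.25 to 0.42 kg. Starts leaning, x along the rack's -y, screw side towards the robot.
- holder_4: Black post holder, 70x42x60 mm, loose, all four alike. z up the holder, origin at the base's underside. Base 70 mm (x), y -11 to +21 mm, 10 mm thick; barrel 26 mm across, axis at x=0, y=+5 mm, z 10 to 60 mm; thumb screw 14 mm across out to y=-21 mm at z=46 mm. Grasp the barrel across x, above the base. 0.25 to 0.42 kg. Starts leaning, x along the rack's -y, screw side towards the robot.
- tray_deep: Fixed open tray of grey plastic, 130 (x) by 200 (y) mm outside, walls and floor 4 mm, deep walls: 50 mm high. Origin: centre of its underside, on the table. It stands left or right in front of the rack, turned a little about z. Its floor takes two holders side by side along its y, 48 mm either side of its middle, with the bases' 70 mm along y.
- tray_shallow: Fixed open tray of grey plastic, 130 (x) by 200 (y) mm outside, walls and floor 4 mm, low walls: 22 mm high. Origin: centre of its underside, on the table. It stands left or right in front of the rack, turned a little about z. Its floor takes two holders side by side along its y, 48 mm either side of its middle, with the bases' 70 mm along y.
- can_tall: Bystander: screw-top can, 37 mm across, 58 mm high, standing between the trays; origin under its centre.
- can_low: Bystander: screw-top can, 37 mm across, 46 mm high, left of the trays; origin under its centre.
- hex_key: Bystander: hex key, 174 mm long (its y), 40 mm wide, 7 mm high, lying right of the trays; origin under its middle.
Mind the look-alikes: they are no part of the job. Leave any pink look-alike of the holder_3 alone. What is shaped like the holder_1 but green is not meant.

How it is judged:
By the outcome, as a careful person would: the job done as asked, in the order asked, and still so for the second after the job is handed in, with the robot touching nothing.
It also fails if it takes over 72 s, if anything falls off the work surface, if the arm or the gripper's body presses on something with over 40 N, if the wrist force passes 120 N, or if a joint passes its speed limit or range.

ROBOT

A 6-joint arm with a two-finger parallel gripper is mounted at the origin on the work surface; the furniture and walls round the work are solid. World frame = base frame: x ahead of the robot, y to its left, z up, the work surface at z = 0. Lengths are in mm, angles in degrees, forces in N, time in s.
With the tool pointing down it reaches from about 400 to 925 mm from the base axis. Payload 12.5 kg.
Tool frame: the origin (TCP) lies on the centre line of the jaws, within the pads' length; the fingertips stand 11 mm ahead of it and the grasp point (between the pads) lies 8 mm behind it; z points along the fingers, y is the line along which they close (so a half turn about z gives the same grasp; the last joint's range is limited). The gripper opens to 95 mm and grips with 3 to 60 N. Pads are 20 mm wide; open, the fingers measure 119 mm over their backs; the gripper's body (75 mm by 180 mm) begins 59 mm behind the grasp point.
Start: joints at [58.465, 28.126, 89.318, -0, 62.55, -6.05], TCP at [268.911, 564.212, 201.061] pointing down, gripper open.
Joint ranges: [-177.58, 177.58], [-47.91, 125.51], [2.72, 160], [-65.01, 245.01], [3.68, 167.84], [-153.87, 153.87]. Speed limits (degrees/s): [127.2, 127.2, 159.86, 180, 180, 180].

INTERFACE

Orientations are given as [roll, pitch, yaw] about the fixed x, y, z axes, in that order (R = Rz(yaw) Ry(pitch) Rx(roll)).
In Python, from workcell import bot gives the robot as it stands.
- The arm moves only by the tool drive_tool, never from a script. Its argument "increments" is a list of rows, each an object of numbers: "fingers": the opening, from -1 (shut) to 1 (fully open); "dx", "dy", "dz": the shift along the world's x, y, z in cm; "wx", "wy", "wz": the turn, a rotation vector about the world's x, y, z in degrees. A call has 1 to 20 rows; each row shifts and turns the commanded pose from where the row before left it; what a row does not reach is not made up. A row lasts 1/12 s, in which the tool goes at most 41.7 mm and 7.16 degrees, less where a joint would pass 70% of its speed; a pose out of reach is approached as far as the arm can. A call is refused whole if a number of a shift passes 4.17 or a number of a turn 7.16, either way. A call with a gripper value outside its range is refused whole. The fingers move at their own pace and stop on an object; "grip_force" is the grip in N (left out, the last holds). Time passes only in rows, so rows that do not move let the fingers close. It gives the time, the measured TCP pose, the force, the opening and the grip force at its end, in the units of the state.
- bot.observe(): the state, without advancing time (a new reading comes with each control period).
- bot.read_camera(name): name is "side" or "top"; returns a dict with "pixels" (384x512x3 uint8, red, green, blue), "mtx" (3x3 intrinsics, pixels), "origin" and "orientation" of the camera in the world. Camera axes: x right, y down, z forward; pixel columns grow to the right and rows downward; lengths in mm; the calibration is good to about 2 mm. A picture is of the moment at which its call begins. There is no depth.
- bot.hand_in(): hands the job in; it is judged then, once.
The state is a dict: "clock": time; "joints": joint angles; "joint_velocities": joint speeds; "joint_efforts": joint torques, N m; "ee_pos": TCP position; "orientation": TCP orientation; "wrist_force": force on the tool from outside, world axes, zero at the start; "ft_torque": the same for the moment, N m; "width": finger opening in mm; "grasp_force": force on a finger pad.
Only numpy, scipy, OpenCV 4.12 (cv2) and the standard library are available. Lean on these libraries where they do the work, as an engineer would, in place of code of your own. Each camera call takes 0.05 s, during which the arm holds its last target. There are 200 camera calls.

## Working session

There is one attempt and no reset: what is moved stays moved. The work goes in short steps, Python scripts to look and compute and a tool call to move; the robot and the scene stay as the last step left them, time stands still between calls to the robot, and variables do not carry over. Pictures are saved under pics/ and viewed, at most 10 in all, crops included, and the job is handed in when it is done.

Besides the shell and the picture viewer there is one more tool, called in YAML: its name, and indented under it one key for each argument. drive_tool: Moves the arm, as the interface text tells. Its arguments: {"type":"object","properties":{"increments":{"type":"array"},"grip_force":{"type":"number"}},"required":["increments"]}

```bash
mkdir -p pics; ls; python3 - <<'E'
from workcell import bot
import cv2,json
s=bot.observe();print(s)
for n in("side","top"):
    d=bot.read_camera(n);cv2.imwrite(f"pics/{n}0.png",cv2.cvtColor(d["pixels"],cv2.COLOR_RGB2BGR));print(n,d["mtx"],d["origin"],d["orientation"])
E
```

```text
pics
{'clock': 0.0, 'joints': array([ 5.84654285e+01,  2.81627486e+01,  8.93496458e+01, -1.05268816e-04,
        6.25508127e+01, -6.04932167e+00]), 'joint_velocities': array([-0.00114596, -0.03922349,  0.13675708,  0.06736483, -0.02628594,
        0.03127187]), 'joint_efforts': array([-1.09348235e-03, -6.12649941e+01, -2.58178103e+01,  6.92166318e-02,
        4.83726931e-02, -1.63864297e-04]), 'ee_pos': array([268.75520909, 563.97504726, 200.47981531]), 'orientation': array([-1.79937135e+02, -6.56820279e-03,  1.54514795e+02]), 'wrist_force': array([-0.21166684,  0.25168552,  0.08970949]), 'ft_torque': array([ 0.00096663, -0.00071047, -0.06453961]), 'grasp_force': 0.0, 'width': 94.89825950113367}
side [[392.19595134   0.         260.08067401]
 [  0.         392.19595134 191.83878386]
 [  0.           0.           1.        ]] [ 116.19641598 -665.75337182  929.46452585] [-133.96631371   -0.59044757  -36.62345877]
top [[374.56674031   0.         258.41344072]
 [  0.         374.56674031 189.41616025]
 [  0.           0.           1.        ]] [ 433.95598354  -11.47317564 1318.29792323] [-1.73748832e+02 -5.55835950e-02 -9.10714823e+01]
```

View pics/side0.png

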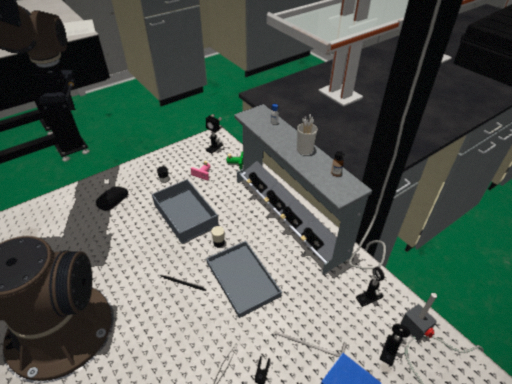

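View pics/top0.png

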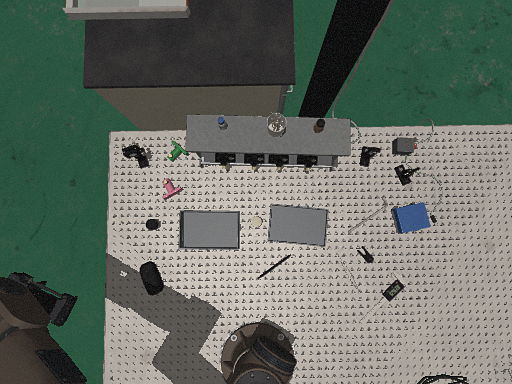

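The top view shows the deep tray on the left (about 210,229 px), the shallow tray on the right (298,225) and the rack at 187–350 × 115–165 with four black holders near row 160. I'll crop closer to get the corners.

```bash
python3 - <<'E'
import cv2,numpy as np
t=cv2.imread("pics/top0.png");s=cv2.imread("pics/side0.png")
a=cv2.resize(t[105:175,180:360],None,fx=4.4,fy=4.4,interpolation=cv2.INTER_CUBIC)
b=cv2.resize(s[160:270,225:375],None,fx=2.6,fy=2.6,interpolation=cv2.INTER_CUBIC)
im=np.zeros((600,800,3),np.uint8);im[:a.shape[0],:a.shape[1]]=a[:,:800]
im[310:310+b.shape[0],:b.shape[1]]=np.clip(b.astype(float)*1.6,0,255)[:290]
c=cv2.resize(t[200:255,170:335],None,fx=2.4,fy=2.4,interpolation=cv2.INTER_CUBIC)
im[320:320+c.shape[0],400:400+c.shape[1]]=c[:,:400]
cv2.imwrite("pics/c1.png",im)
E
```

```text
(no output)
```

View pics/c1.png

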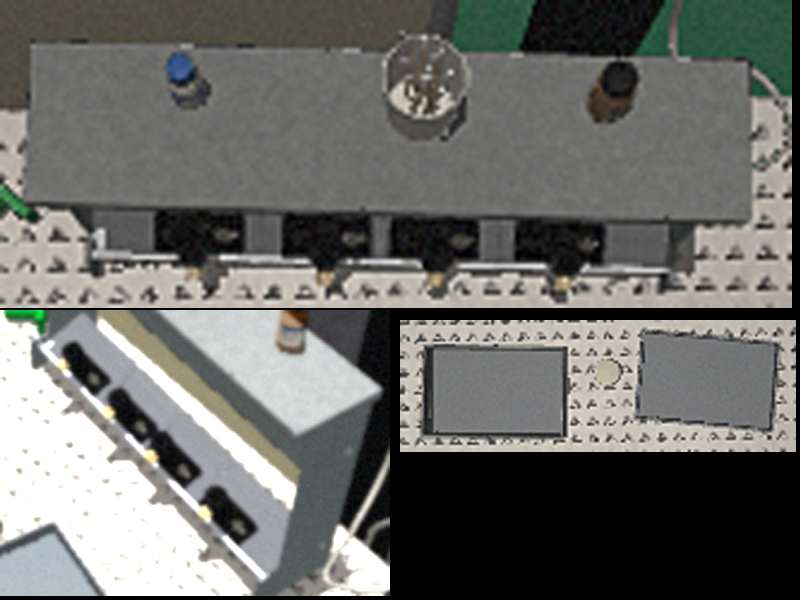

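```bash
cat > h.py <<'E'
import numpy as np,cv2
from scipy.spatial.transform import Rotation as R
from workcell import bot
def cam(n):
    d=bot.read_camera(n); d["R"]=R.from_euler("xyz",d["orientation"],degrees=True).as_matrix(); return d
def ray(d,uv):
    return d["R"]@np.linalg.solve(d["mtx"],[uv[0],uv[1],1.])
def onz(d,uv,z):
    r=ray(d,uv);o=np.array(d["origin"]);return o+r*(z-o[2])/r[2]
def tri(d1,p1,d2,p2):
    o1,o2=np.array(d1["origin"]),np.array(d2["origin"]);a,b=ray(d1,p1),ray(d2,p2)
    k=np.linalg.lstsq(np.c_[a,-b],o2-o1,rcond=None)[0]
    q1,q2=o1+a*k[0],o2+b*k[1];return (q1+q2)/2,np.linalg.norm(q1-q2)
def proj(d,P):
    c=d["mtx"]@(d["R"].T@(np.asarray(P,float)-d["origin"]));return c[:2]/c[2]
def blobs(d,lo,hi,roi,amin=3):
    x0,y0,x1,y1=roi;h=cv2.cvtColor(d["pixels"],cv2.COLOR_RGB2HSV)[y0:y1,x0:x1]
    n,l,s,c=cv2.connectedComponentsWithStats(cv2.inRange(h,lo,hi))
    return [(s[i,4],c[i]+[x0,y0]) for i in range(1,n) if s[i,4]>=amin]
E
python3 - <<'E'
from h import *
np.set_printoptions(precision=1,suppress=True)
T,S=cam("top"),cam("side")
bt=sorted([b for b in blobs(T,(10,60,120),(30,255,255),(200,158,330,175),2)],key=lambda b:b[1][0])
bs=sorted([b for b in blobs(S,(10,60,120),(30,255,255),(235,170,330,250),2)],key=lambda b:b[1][0])
print(bt);print(bs)
if len(bt)==len(bs):
    for a,b in zip(bt,bs): print("screw",*tri(T,a[1],S,b[1]))
f=lambda u,v:(180+(u+.5)/4.4-.5,105+(v+.5)/4.4-.5)
for p in((25,208),(748,222),(32,43),(750,61)): print("board",onz(T,f(*p),275))
h=cv2.cvtColor(T["pixels"],cv2.COLOR_RGB2GRAY)
for n,roi,z in(("L",(174,204,247,254),50),("R",(264,200,334,252),22)):
    x0,y0,x1,y1=roi;m=cv2.inRange(h[y0:y1,x0:x1],0,145)
    m=cv2.morphologyEx(m,cv2.MORPH_OPEN,np.ones((7,7)))
    c=max(cv2.findContours(m,cv2.RETR_EXTERNAL,cv2.CHAIN_APPROX_NONE)[0],key=cv2.contourArea)
    r=cv2.minAreaRect(c);b=cv2.boxPoints(r)+[x0,y0];print(n,r,b)
    for p in b:print("  z0",onz(T,p,0)," rim",onz(T,p,z))
E
```

```text
[(np.int32(6), array([223.5, 166.7])), (np.int32(8), array([253.4, 167.6])), (np.int32(11), array([278.4, 167.9])), (np.int32(11), array([307.5, 169.1]))]
[(np.int32(12), array([248.5, 180.8])), (np.int32(16), array([266.1, 199.2])), (np.int32(18), array([282.3, 215.9])), (np.int32(19), array([303.1, 237.6]))]
screw [649.1 100.   78.7] 1.2851558750666696
screw [644.  -0.  79.] 1.3128705742669886
screw [641.  -83.5  79.2] 0.34796309779720186
screw [ 635.8 -181.2   79.1] 1.75992993131645
board [659.  190.5 275. ]
board [ 641.2 -274.6  275. ]
board [768.2 186.2 275. ]
board [ 747.5 -280.7  275. ]
L ((35.5, 25.5), (39.0, 61.0), 90.0) [[179. 210.]
 [240. 210.]
 [240. 249.]
 [179. 249.]]
  z0 [510.7 265.3   0. ]  rim [507.7 254.8  50. ]
  z0 [506.7  50.7   0. ]  rim [503.9  48.3  50. ]
  z0 [371.   52.5   0. ]  rim [373.3  50.1  50. ]
  z0 [374.9 264.7   0. ]  rim [377.2 254.2  50. ]
R ((33.848358154296875, 24.668031692504883), (58.486083984375, 38.11554718017578), 5.194429397583008) [[267.  241. ]
 [270.5 203. ]
 [328.7 208.3]
 [325.2 246.3]]
  z0 [396.8 -42.    0. ]  rim [397.4 -41.5  22. ]
  z0 [529.2 -57.    0. ]  rim [527.6 -56.2  22. ]
  z0 [ 506.7 -261.7    0. ]  rim [ 505.5 -257.5   22. ]
  z0 [ 374.7 -244.5    0. ]  rim [ 375.7 -240.6   22. ]
```

```bash
cat >> h.py <<'E'
np.set_printoptions(precision=2,suppress=True)
RO=np.array([705.5,-44.3,0.]);RY=-2.4;RR=R.from_euler("z",RY,degrees=True)
HY={1:141.8,2:41.7,3:-41.9,4:-139.7}
def tool(yaw,tilt): # tool y along frame y, fingers tilted ahead by tilt
    return R.from_euler("z",yaw,degrees=True)*R.from_euler("y",-tilt,degrees=True)*R.from_euler("xyz",[180,0,180],degrees=True)
def grasp(i,g=40,back=0,tilt=35,dz=0):
    s,c=np.sin(np.radians(25)),np.cos(np.radians(25))
    p=np.array([-40+16*c-(g+back)*s,HY[i],35+16*s+(g+back)*c+dz]);q=tool(RY,tilt)
    return RO+RR.apply(p)+q.apply([0,0,8]),q
def place(ctr,yaw,ty,h,tilt=10,tx=2):
    q=tool(yaw,tilt);return np.array([*ctr,0])+R.from_euler("z",yaw,degrees=True).apply([tx,ty,h])+q.apply([0,0,8]),q
def delta(t,q):
    s=bot.observe();c=R.from_euler("xyz",s["orientation"],degrees=True)
    print("t",round(s["clock"],2),"pos",s["ee_pos"],"d cm",(t-s["ee_pos"])/10,"rot",(q*c.inv()).as_rotvec(degrees=True),"F",s["wrist_force"],"w",s["width"],s["grasp_force"])
E
python3 - <<'E'
from h import *
T=cam("top");h=cv2.cvtColor(T["pixels"],cv2.COLOR_RGB2GRAY)
# deep tray: subpixel edges per column/row (white -> dark), then line fits
def edge(prof,lv=125):
    k=np.where((prof[:-1]>=lv)&(prof[1:]<lv))[0]
    if len(k)==0:return None
    k=k[-1];return k+(prof[k]-lv)/(prof[k]-prof[k+1])
def fit(P):
    vx,vy,x,y=cv2.fitLine(np.float32(P),cv2.DIST_HUBER,0,.01,.01).ravel();return vx,vy,x,y
G=cv2.GaussianBlur(h,(3,3),0).astype(float)
up=[(u,203+e) for u in range(186,235) if (e:=edge(G[203:216,u])) is not None]
dn=[(u,256-e) for u in range(186,235) if (e:=edge(G[256:243:-1,u])) is not None]
for n,P in(("up",up),("dn",dn)):
    vx,vy,x,y=fit(P);a=(185,y+(185-x)*vy/vx);b=(235,y+(235-x)*vy/vx)
    A,B=onz(T,a,50),onz(T,b,50);d=A-B;print(n,a,b,A,B,"yaw",-np.degrees(np.arctan2(d[0],d[1])))
delta(*grasp(1,back=100))
E
```

```text
up (185, np.float32(209.65533)) (235, np.float32(211.475)) [508.54 234.49  50.  ] [499.22  65.33  50.  ] yaw -3.151597746296785
dn (185, np.float32(246.71735)) (235, np.float32(244.0787)) [384.36 234.17  50.  ] [389.98  66.63  50.  ] yaw 1.9189389062513877
t 0.25 pos [268.86 564.1  200.78] d cm [ 36.26 -46.34  -3.87] rot [ -8.47 -34.2   22.37] F [-0.35 -0.36  0.46] w 95.40627602245735 0.0
```

drive_tool:
  increments:
    - {"dx": 1.8,"dy": -2.3,"dz": -0.2,"wx": -0.42,"wy": -1.71,"wz": 1.12,"fingers": 0.26}
    - {"dx": 1.8,"dy": -2.3,"dz": -0.2,"wx": -0.42,"wy": -1.71,"wz": 1.12}
    - {"dx": 1.8,"dy": -2.3,"dz": -0.2,"wx": -0.42,"wy": -1.71,"wz": 1.12}
    - {"dx": 1.8,"dy": -2.3,"dz": -0.2,"wx": -0.42,"wy": -1.71,"wz": 1.12}
    - {"dx": 1.8,"dy": -2.3,"dz": -0.2,"wx": -0.42,"wy": -1.71,"wz": 1.12}
    - {"dx": 1.8,"dy": -2.3,"dz": -0.2,"wx": -0.42,"wy": -1.71,"wz": 1.12}
    - {"dx": 1.8,"dy": -2.3,"dz": -0.2,"wx": -0.42,"wy": -1.71,"wz": 1.12}
    - {"dx": 1.8,"dy": -2.3,"dz": -0.2,"wx": -0.42,"wy": -1.71,"wz": 1.12}
    - {"dx": 1.8,"dy": -2.3,"dz": -0.2,"wx": -0.42,"wy": -1.71,"wz": 1.12}
    - {"dx": 1.8,"dy": -2.3,"dz": -0.2,"wx": -0.42,"wy": -1.71,"wz": 1.12}
    - {"dx": 1.8,"dy": -2.3,"dz": -0.2,"wx": -0.42,"wy": -1.71,"wz": 1.12}
    - {"dx": 1.8,"dy": -2.3,"dz": -0.2,"wx": -0.42,"wy": -1.71,"wz": 1.12}
    - {"dx": 1.8,"dy": -2.3,"dz": -0.2,"wx": -0.42,"wy": -1.71,"wz": 1.12}
    - {"dx": 1.8,"dy": -2.3,"dz": -0.2,"wx": -0.42,"wy": -1.71,"wz": 1.12}
    - {"dx": 1.8,"dy": -2.3,"dz": -0.2,"wx": -0.42,"wy": -1.71,"wz": 1.12}
    - {"dx": 1.8,"dy": -2.3,"dz": -0.2,"wx": -0.42,"wy": -1.71,"wz": 1.12}
    - {"dx": 1.8,"dy": -2.3,"dz": -0.2,"wx": -0.42,"wy": -1.71,"wz": 1.12}
    - {"dx": 1.8,"dy": -2.3,"dz": -0.2,"wx": -0.42,"wy": -1.71,"wz": 1.12}
    - {"dx": 1.8,"dy": -2.3,"dz": -0.2,"wx": -0.42,"wy": -1.71,"wz": 1.12}
    - {"dx": 1.8,"dy": -2.3,"dz": -0.2,"wx": -0.42,"wy": -1.71,"wz": 1.12}
  grip_force: 45

```text
invalid input at $.increments[1]: expected keys fingers, dx, dy, dz, wx, wy, wz
```

```bash
python3 - <<'E'
from h import *
delta(*grasp(1,back=100));delta(*grasp(1))
d=cam("side");im=d["pixels"][60:260,140:360,::-1];T=cam("top");tm=T["pixels"][100:250,150:370,::-1]
cv2.imwrite("pics/a1.png",np.hstack([cv2.resize(np.clip(im*1.5,0,255).astype(np.uint8),(400,364)),cv2.resize(tm,(400,364))]))
E
```

```text
t 0.25 pos [268.86 564.1  200.78] d cm [ 36.26 -46.34  -3.87] rot [ -8.47 -34.2   22.37] F [-0.35 -0.36  0.46] w 95.40627602245735 0.0
t 0.25 pos [268.86 564.1  200.78] d cm [ 40.48 -46.51 -12.93] rot [ -8.47 -34.2   22.37] F [-0.35 -0.36  0.46] w 95.40627602245735 0.0
```

View pics/a1.png

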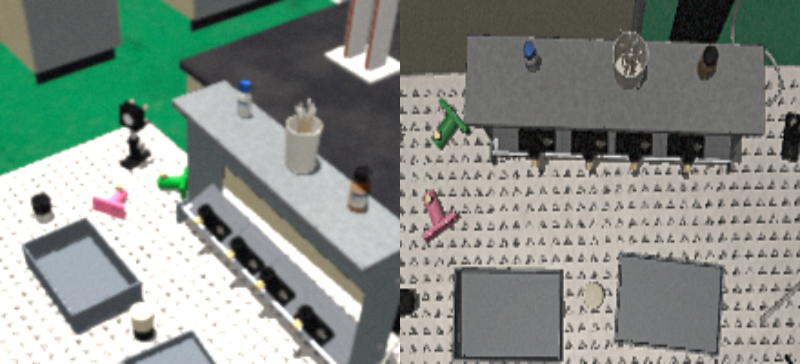

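The call was refused because every row needs all the keys, so nothing moved. The picture shows the scene unchanged, with the deep tray's corners clear. I'll repeat the move with 15 larger rows.

drive_tool:
  increments:
    - {"fingers": 0.26,"dx": 2.4,"dy": -3.1,"dz": -0.26,"wx": -0.56,"wy": -2.28,"wz": 1.49}
    - {"fingers": 0.26,"dx": 2.4,"dy": -3.1,"dz": -0.26,"wx": -0.56,"wy": -2.28,"wz": 1.49}
    - {"fingers": 0.26,"dx": 2.4,"dy": -3.1,"dz": -0.26,"wx": -0.56,"wy": -2.28,"wz": 1.49}
    - {"fingers": 0.26,"dx": 2.4,"dy": -3.1,"dz": -0.26,"wx": -0.56,"wy": -2.28,"wz": 1.49}
    - {"fingers": 0.26,"dx": 2.4,"dy": -3.1,"dz": -0.26,"wx": -0.56,"wy": -2.28,"wz": 1.49}
    - {"fingers": 0.26,"dx": 2.4,"dy": -3.1,"dz": -0.26,"wx": -0.56,"wy": -2.28,"wz": 1.49}
    - {"fingers": 0.26,"dx": 2.4,"dy": -3.1,"dz": -0.26,"wx": -0.56,"wy": -2.28,"wz": 1.49}
    - {"fingers": 0.26,"dx": 2.4,"dy": -3.1,"dz": -0.26,"wx": -0.56,"wy": -2.28,"wz": 1.49}
    - {"fingers": 0.26,"dx": 2.4,"dy": -3.1,"dz": -0.26,"wx": -0.56,"wy": -2.28,"wz": 1.49}
    - {"fingers": 0.26,"dx": 2.4,"dy": -3.1,"dz": -0.26,"wx": -0.56,"wy": -2.28,"wz": 1.49}
    - {"fingers": 0.26,"dx": 2.4,"dy": -3.1,"dz": -0.26,"wx": -0.56,"wy": -2.28,"wz": 1.49}
    - {"fingers": 0.26,"dx": 2.4,"dy": -3.1,"dz": -0.26,"wx": -0.56,"wy": -2.28,"wz": 1.49}
    - {"fingers": 0.26,"dx": 2.4,"dy": -3.1,"dz": -0.26,"wx": -0.56,"wy": -2.28,"wz": 1.49}
    - {"fingers": 0.26,"dx": 2.4,"dy": -3.1,"dz": -0.26,"wx": -0.56,"wy": -2.28,"wz": 1.49}
    - {"fingers": 0.26,"dx": 2.4,"dy": -3.1,"dz": -0.26,"wx": -0.56,"wy": -2.28,"wz": 1.49}
    - {"fingers": 0.26,"dx": 0,"dy": 0,"dz": 0,"wx": 0,"wy": 0,"wz": 0}
  grip_force: 45

```text
clock: 1.68
ee_pos: [631.2, 94.2, 161.2]
orientation: [180.0, 35.1, 177.4]
wrist_force: [-0.2, -1.2, 0.2]
width: 59.9
grasp_force: 0.0
```

```bash
python3 - <<'E'
from h import *
delta(*grasp(1,back=100));delta(*grasp(1))
d=cam("side");im=d["pixels"][60:260,140:360,::-1];T=cam("top");tm=T["pixels"][100:250,150:370,::-1]
cv2.imwrite("pics/a2.png",np.hstack([cv2.resize(np.clip(im*1.5,0,255).astype(np.uint8),(400,364)),cv2.resize(tm,(400,364))]))
print(bot.observe()["joints"])
E
```

```text
t 1.68 pos [631.21  94.24 161.18] d cm [0.02 0.65 0.09] rot [-0.02  0.08  0.16] F [-0.23 -1.2   0.16] w 59.913827008560254 0.0
t 1.68 pos [631.21  94.24 161.18] d cm [ 4.24  0.47 -8.97] rot [-0.02  0.08  0.16] F [-0.23 -1.2   0.16] w 59.913827008560254 0.0
[  4.71  23.68 115.32 -33.11   7.48 -51.09]
```

View pics/a2.png

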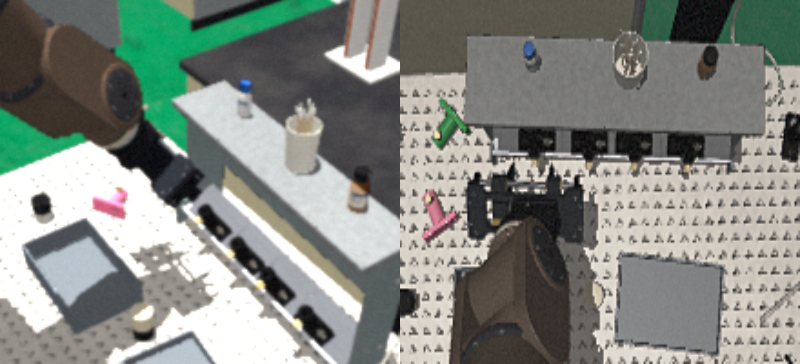

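The gripper hovers in front of holder 1 (about 540,190 in the right half) and nothing has been touched. J5 is nearly at its limit at a 35° tilt. I'll use 25° tilt, in line with the barrel, and spin 8° about the barrel so the body clears the side sheets.

```bash
cat >> h.py <<'E'
SP={1:8,2:0,3:0,4:-8}
def pose(o,H,p,spin): # p in holder-like frame (y=frame y, x up-slope), grasp point -> TCP
    q=H*tool(spin,0);return o+H.apply(p)+q.apply([0,0,8]),q
def grasp(i,g=44,back=0):
    H=RR*R.from_euler("y",-25,degrees=True)
    return pose(RO+RR.apply([-40,HY[i],35]),H,[16,0,g+back],SP[i])
TR={"d":(np.array([440.5,152.5,4]),-1.5),"s":(np.array([451.5,-149,4]),-6.2)}
def place(t,ty,i,g=44,up=0):
    o,y=TR[t];H=R.from_euler("z",y,degrees=True);return pose(o,H,[2,ty,g+up],SP[i])
E
python3 - <<'E'
from h import *
delta(*grasp(1,back=90));delta(*grasp(1))
E
```

```text
t 1.78 pos [629.09  97.63 161.58] d cm [ 0.37  0.3  -0.56] rot [-3.66 10.08  7.1 ] F [-0.2  -0.21 -0.19] w 59.7671470564508 0.0
t 1.78 pos [629.09  97.63 161.58] d cm [ 4.17  0.15 -8.72] rot [-3.66 10.08  7.1 ] F [-0.2  -0.21 -0.19] w 59.7671470564508 0.0
```

drive_tool:
  increments:
    - {"fingers": 0.26,"dx": 0.1,"dy": 0.07,"dz": -0.14,"wx": -0.92,"wy": 2.52,"wz": 1.78}
    - {"fingers": 0.26,"dx": 0.1,"dy": 0.07,"dz": -0.14,"wx": -0.92,"wy": 2.52,"wz": 1.78}
    - {"fingers": 0.26,"dx": 0.1,"dy": 0.07,"dz": -0.14,"wx": -0.92,"wy": 2.52,"wz": 1.78}
    - {"fingers": 0.26,"dx": 0.1,"dy": 0.07,"dz": -0.14,"wx": -0.92,"wy": 2.52,"wz": 1.78}
    - {"fingers": 0.26,"dx": 0.6,"dy": -0.02,"dz": -1.27,"wx": 0,"wy": 0,"wz": 0}
    - {"fingers": 0.26,"dx": 0.6,"dy": -0.02,"dz": -1.27,"wx": 0,"wy": 0,"wz": 0}
    - {"fingers": 0.26,"dx": 0.6,"dy": -0.02,"dz": -1.27,"wx": 0,"wy": 0,"wz": 0}
    - {"fingers": 0.26,"dx": 0.6,"dy": -0.02,"dz": -1.27,"wx": 0,"wy": 0,"wz": 0}
    - {"fingers": 0.26,"dx": 0,"dy": 0,"dz": 0,"wx": 0,"wy": 0,"wz": 0}
    - {"fingers": 0.26,"dx": 0,"dy": 0,"dz": 0,"wx": 0,"wy": 0,"wz": 0}

```text
clock: 2.62
ee_pos: [656.1, 101.2, 106.0]
orientation: [-176.4, 25.6, -174.1]
wrist_force: [0.5, -0.4, 0.9]
width: 59.8
grasp_force: 0.0
```

```bash
python3 - <<'E'
from h import *
delta(*grasp(1))
print(bot.observe()["joints"])
d=cam("side");im=d["pixels"][140:260,220:360,::-1];T=cam("top");tm=T["pixels"][140:220,180:280,::-1]
cv2.imwrite("pics/a3.png",np.hstack([cv2.resize(np.clip(im*1.8,0,255).astype(np.uint8),(420,360),interpolation=2),cv2.resize(np.clip(tm*1.5,0,255).astype(np.uint8),(380,360),interpolation=2)]))
E
```

```text
t 2.62 pos [656.13 101.23 106.  ] d cm [ 1.46 -0.21 -3.16] rot [-0.16  0.88  0.44] F [ 0.46 -0.37  0.89] w 59.782027189755304 0.0
[  4.35  30.79 108.09 -10.97  15.68 -80.88]
```

View pics/a3.png

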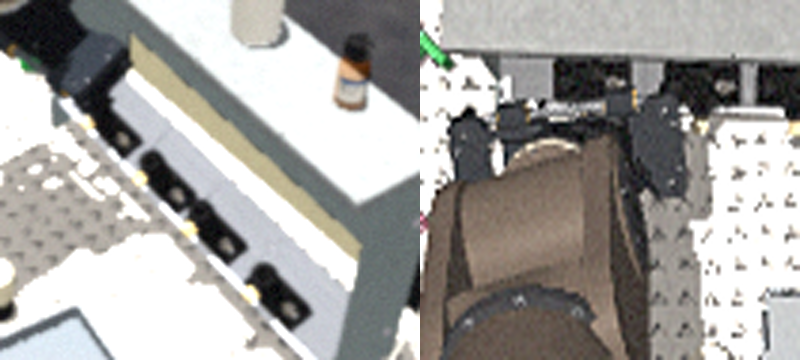

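The fingers straddle holder 1 and nothing has been touched. I'll finish the descent and close.

drive_tool:
  increments:
    - {"fingers": 0.26,"dx": 0.37,"dy": -0.05,"dz": -0.79,"wx": 0,"wy": 0.3,"wz": 0.2}
    - {"fingers": 0.26,"dx": 0.37,"dy": -0.05,"dz": -0.79,"wx": 0,"wy": 0.3,"wz": 0.2}
    - {"fingers": 0.26,"dx": 0.37,"dy": -0.05,"dz": -0.79,"wx": 0,"wy": 0.3,"wz": 0}
    - {"fingers": 0.26,"dx": 0.35,"dy": -0.05,"dz": -0.79,"wx": 0,"wy": 0,"wz": 0}
    - {"fingers": 0.26,"dx": 0,"dy": 0,"dz": 0,"wx": 0,"wy": 0,"wz": 0}
    - {"fingers": 0.26,"dx": 0,"dy": 0,"dz": 0,"wx": 0,"wy": 0,"wz": 0}

```text
clock: 3.22
ee_pos: [671.2, 97.9, 73.6]
orientation: [-176.5, 24.7, -173.8]
wrist_force: [-0.4, 0.1, 1.0]
width: 59.9
grasp_force: 0.0
```

```bash
python3 - <<'E'
from h import *
delta(*grasp(1))
E
```

```text
t 3.22 pos [671.2   97.86  73.56] d cm [-0.04  0.12  0.08] rot [-0.15 -0.03  0.13] F [-0.41  0.15  0.95] w 59.923417722242334 0.0
```

drive_tool:
  increments:
    - {"fingers": 0,"dx": 0,"dy": 0,"dz": 0,"wx": 0,"wy": 0,"wz": 0}
    - {"fingers": -0.2,"dx": 0,"dy": 0,"dz": 0,"wx": 0,"wy": 0,"wz": 0}
    - {"fingers": -0.6,"dx": 0,"dy": 0,"dz": 0,"wx": 0,"wy": 0,"wz": 0}
    - {"fingers": -0.8,"dx": 0,"dy": 0,"dz": 0,"wx": 0,"wy": 0,"wz": 0}
    - {"fingers": -1,"dx": 0,"dy": 0,"dz": 0,"wx": 0,"wy": 0,"wz": 0}
    - {"fingers": -1,"dx": 0,"dy": 0,"dz": 0,"wx": 0,"wy": 0,"wz": 0}
    - {"fingers": -1,"dx": 0,"dy": 0,"dz": 0,"wx": 0,"wy": 0,"wz": 0}
    - {"fingers": -1,"dx": 0,"dy": 0,"dz": 0,"wx": 0,"wy": 0,"wz": 0}
  grip_force: 45

```text
clock: 3.88
ee_pos: [671.2, 98.2, 74.7]
orientation: [-176.5, 24.8, -173.8]
wrist_force: [-2.6, 1.8, 2.4]
width: 23.8
grasp_force: 45.0
```

drive_tool:
  increments:
    - {"fingers": -1,"dx": -0.21,"dy": 0.01,"dz": 0.45,"wx": 0,"wy": 0,"wz": 0}
    - {"fingers": -1,"dx": -0.42,"dy": 0.02,"dz": 0.9,"wx": 0,"wy": 0,"wz": 0}
    - {"fingers": -1,"dx": -0.42,"dy": 0.02,"dz": 0.9,"wx": 0,"wy": 0,"wz": 0}
    - {"fingers": -1,"dx": -0.63,"dy": 0.03,"dz": 1.35,"wx": 0,"wy": 0,"wz": 0}
    - {"fingers": -1,"dx": -0.84,"dy": 0.03,"dz": 1.8,"wx": 0,"wy": 0,"wz": 0}
    - {"fingers": -1,"dx": -0.84,"dy": 0.03,"dz": 1.8,"wx": 0,"wy": 0,"wz": 0}
    - {"fingers": -1,"dx": -2,"dy": 0.1,"dz": 1,"wx": 0,"wy": 0,"wz": 0}
    - {"fingers": -1,"dx": -2,"dy": 0.1,"dz": 0.5,"wx": 0,"wy": 0,"wz": 0}

```text
clock: 4.55
ee_pos: [597.3, 101.4, 163.9]
orientation: [-176.5, 25.0, -173.8]
wrist_force: [0.4, -0.5, -3.8]
width: 24.2
grasp_force: 45.0
```

```bash
python3 - <<'E'
from h import *
delta(*place("d",48,1,up=80))
d=cam("side");im=d["pixels"][140:260,200:340,::-1];T=cam("top");tm=T["pixels"][140:220,180:280,::-1]
cv2.imwrite("pics/a4.png",np.hstack([cv2.resize(np.clip(im*1.8,0,255).astype(np.uint8),(420,360),interpolation=2),cv2.resize(np.clip(tm*1.5,0,255).astype(np.uint8),(380,360),interpolation=2)]))
E
```

```text
t 4.55 pos [597.26 101.39 163.92] d cm [-15.35   9.9   -4.39] rot [ 0.71 25.18  1.05] F [ 0.35 -0.48 -3.84] w 24.181271943108634 44.99916713743005
```

View pics/a4.png

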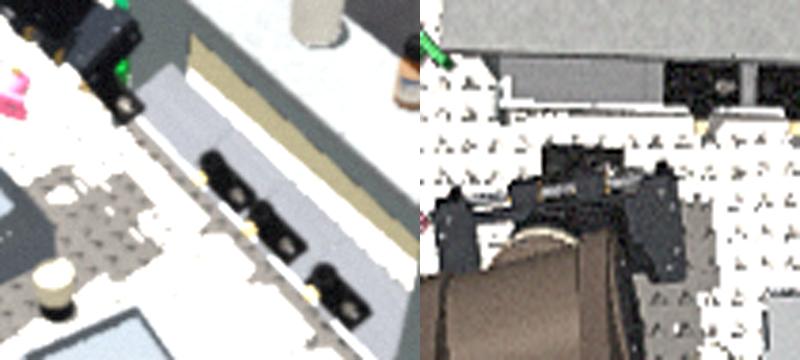

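The rack slot at the top left of the left half is empty, and the force reads 3.8 N of holder weight, so holder 1 is held. Next is the deep tray.

drive_tool:
  increments:
    - {"fingers": -1,"dx": -1.92,"dy": 1.24,"dz": -0.35,"wx": 0.09,"wy": 3.15,"wz": 0.13}
    - {"fingers": -1,"dx": -1.92,"dy": 1.24,"dz": -0.35,"wx": 0.09,"wy": 3.15,"wz": 0.13}
    - {"fingers": -1,"dx": -1.92,"dy": 1.24,"dz": -0.55,"wx": 0.09,"wy": 3.15,"wz": 0.13}
    - {"fingers": -1,"dx": -1.92,"dy": 1.24,"dz": -0.55,"wx": 0.09,"wy": 3.15,"wz": 0.13}
    - {"fingers": -1,"dx": -1.92,"dy": 1.24,"dz": -0.55,"wx": 0.09,"wy": 3.15,"wz": 0.13}
    - {"fingers": -1,"dx": -1.92,"dy": 1.24,"dz": -0.55,"wx": 0.09,"wy": 3.15,"wz": 0.13}
    - {"fingers": -1,"dx": -1.92,"dy": 1.24,"dz": -0.75,"wx": 0.09,"wy": 3.15,"wz": 0.13}
    - {"fingers": -1,"dx": -1.92,"dy": 1.24,"dz": -0.75,"wx": 0.09,"wy": 3.15,"wz": 0.13}
    - {"fingers": -1,"dx": 0,"dy": 0,"dz": 0,"wx": 0,"wy": 0,"wz": 0}
    - {"fingers": -1,"dx": 0,"dy": 0,"dz": 0,"wx": 0,"wy": 0,"wz": 0}

```text
clock: 5.48
ee_pos: [444.5, 201.0, 117.7]
orientation: [180.0, -0.1, -173.4]
wrist_force: [0.7, 0.0, -2.9]
width: 23.7
grasp_force: 45.0
```

```bash
python3 - <<'E'
from h import *
delta(*place("d",48,1,up=0));print(bot.observe()["joints"])
d=cam("side");im=d["pixels"][140:260,120:260,::-1];T=cam("top");tm=T["pixels"][190:270,165:265,::-1]
cv2.imwrite("pics/a5.png",np.hstack([cv2.resize(np.clip(im*1.8,0,255).astype(np.uint8),(420,360),interpolation=2),cv2.resize(np.clip(tm*1.5,0,255).astype(np.uint8),(380,360),interpolation=2)]))
E
```

```text
t 5.48 pos [444.46 201.03 117.67] d cm [-0.07 -0.06 -7.77] rot [-0.01 -0.11 -0.08] F [ 0.67  0.02 -2.94] w 23.69499618199892 44.99923185358057
[ 16.55  23.72 113.46   0.06  42.92 -80.07]
```

View pics/a5.png

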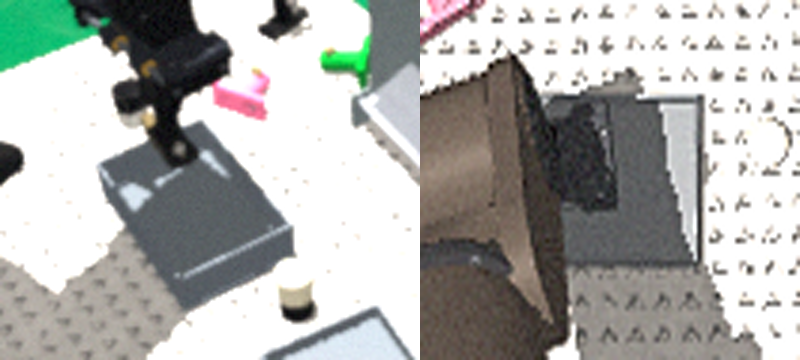

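The holder hangs upright over the left half of the deep tray. I'll lower it, slowly at the end.

drive_tool:
  increments:
    - {"fingers": -1,"dx": -0.01,"dy": -0.01,"dz": -1.3,"wx": 0,"wy": 0,"wz": 0}
    - {"fingers": -1,"dx": -0.01,"dy": -0.01,"dz": -1.5,"wx": 0,"wy": 0,"wz": 0}
    - {"fingers": -1,"dx": -0.01,"dy": -0.01,"dz": -1.5,"wx": 0,"wy": 0,"wz": 0}
    - {"fingers": -1,"dx": -0.01,"dy": -0.01,"dz": -1.2,"wx": 0,"wy": 0,"wz": 0}
    - {"fingers": -1,"dx": -0.01,"dy": -0.01,"dz": -0.8,"wx": 0,"wy": 0,"wz": 0}
    - {"fingers": -1,"dx": 0,"dy": 0,"dz": -0.4,"wx": 0,"wy": 0,"wz": 0}
    - {"fingers": -1,"dx": 0,"dy": 0,"dz": -0.3,"wx": 0,"wy": 0,"wz": 0}
    - {"fingers": -1,"dx": 0,"dy": 0,"dz": 0,"wx": 0,"wy": 0,"wz": 0}
    - {"fingers": -1,"dx": 0,"dy": 0,"dz": -0.15,"wx": 0,"wy": 0,"wz": 0}
    - {"fingers": -1,"dx": 0,"dy": 0,"dz": -0.15,"wx": 0,"wy": 0,"wz": 0}
    - {"fingers": -1,"dx": 0,"dy": 0,"dz": 0,"wx": 0,"wy": 0,"wz": 0}

```text
clock: 6.5
ee_pos: [443.8, 200.2, 44.8]
orientation: [180.0, -0.1, -173.5]
wrist_force: [-0.0, 0.0, -2.9]
width: 24.3
grasp_force: 45.0
```

drive_tool:
  increments:
    - {"fingers": -1,"dx": 0,"dy": 0,"dz": -0.1,"wx": 0,"wy": 0,"wz": 0}
    - {"fingers": -1,"dx": 0,"dy": 0,"dz": -0.1,"wx": 0,"wy": 0,"wz": 0}
    - {"fingers": -1,"dx": 0,"dy": 0,"dz": -0.1,"wx": 0,"wy": 0,"wz": 0}
    - {"fingers": -1,"dx": 0,"dy": 0,"dz": 0,"wx": 0,"wy": 0,"wz": 0}

```text
clock: 6.83
ee_pos: [443.6, 200.1, 41.4]
orientation: [180.0, -0.2, -173.5]
wrist_force: [0.6, -0.0, -3.4]
width: 23.9
grasp_force: 45.0
```

drive_tool:
  increments:
    - {"fingers": -1,"dx": 0,"dy": 0,"dz": -0.07,"wx": 0,"wy": 0,"wz": 0}
    - {"fingers": -1,"dx": 0,"dy": 0,"dz": -0.07,"wx": 0,"wy": 0,"wz": 0}
    - {"fingers": -1,"dx": 0,"dy": 0,"dz": -0.07,"wx": 0,"wy": 0,"wz": 0}
    - {"fingers": -1,"dx": 0,"dy": 0,"dz": 0,"wx": 0,"wy": 0,"wz": 0}

```text
clock: 7.17
ee_pos: [443.6, 200.0, 40.7]
orientation: [180.0, -0.1, -173.5]
wrist_force: [-4.4, -3.2, 19.9]
width: 23.9
grasp_force: 45.0
```

drive_tool:
  increments:
    - {"fingers": -1,"dx": 0,"dy": 0,"dz": 0.05,"wx": 0,"wy": 0,"wz": 0}
    - {"fingers": -0.4,"dx": 0,"dy": 0,"dz": 0.02,"wx": 0,"wy": 0,"wz": 0}
    - {"fingers": -0.25,"dx": 0,"dy": 0,"dz": 0,"wx": 0,"wy": 0,"wz": 0}
    - {"fingers": -0.1,"dx": 0,"dy": 0,"dz": 0,"wx": 0,"wy": 0,"wz": 0}
    - {"fingers": -0.1,"dx": 0,"dy": 0,"dz": 0,"wx": 0,"wy": 0,"wz": 0}
    - {"fingers": -0.1,"dx": 0,"dy": 0,"dz": 0.6,"wx": 0,"wy": 0,"wz": 0}
    - {"fingers": -0.1,"dx": 0,"dy": 0,"dz": 1.5,"wx": 0,"wy": 0,"wz": 0}
    - {"fingers": -0.1,"dx": 0,"dy": 0,"dz": 3,"wx": 0,"wy": 0,"wz": 0}
    - {"fingers": 0.26,"dx": 0,"dy": 0,"dz": 3.5,"wx": 0,"wy": 0,"wz": 0}
    - {"fingers": 0.26,"dx": 0,"dy": 0,"dz": 3.5,"wx": 0,"wy": 0,"wz": 0}

```text
clock: 8.0
ee_pos: [443.2, 200.0, 162.7]
orientation: [180.0, -0.2, -173.5]
wrist_force: [1.5, 0.7, 0.9]
width: 51.5
grasp_force: 0.0
```

```bash
python3 - <<'E'
from h import *
delta(*grasp(4,back=80));delta(*grasp(4));print(bot.observe()["joints"])
E
```

```text
t 8.0 pos [443.18 200.03 162.69] d cm [ 18.2  -38.08  -1.58] rot [  2.63 -25.18 -16.65] F [1.45 0.73 0.95] w 51.46745443790154 0.0
t 8.0 pos [443.18 200.03 162.69] d cm [ 21.58 -38.22  -8.83] rot [  2.63 -25.18 -16.65] F [1.45 0.73 0.95] w 51.46745443790154 0.0
[ 16.47  19.84 110.83   0.06  49.56 -80.08]
```

drive_tool:
  increments:
    - {"fingers": 0.26,"dx": 0.5,"dy": -3.17,"dz": 0.2,"wx": 0.22,"wy": -2.1,"wz": -1.39}
    - {"fingers": 0.26,"dx": 0.5,"dy": -3.17,"dz": 0.2,"wx": 0.22,"wy": -2.1,"wz": -1.39}
    - {"fingers": 0.26,"dx": 0.5,"dy": -3.17,"dz": 0.2,"wx": 0.22,"wy": -2.1,"wz": -1.39}
    - {"fingers": 0.26,"dx": 0.5,"dy": -3.17,"dz": 0.2,"wx": 0.22,"wy": -2.1,"wz": -1.39}
    - {"fingers": 0.26,"dx": 2,"dy": -3.17,"dz": 0,"wx": 0.22,"wy": -2.1,"wz": -1.39}
    - {"fingers": 0.26,"dx": 2,"dy": -3.17,"dz": 0,"wx": 0.22,"wy": -2.1,"wz": -1.39}
    - {"fingers": 0.26,"dx": 2,"dy": -3.17,"dz": -0.4,"wx": 0.22,"wy": -2.1,"wz": -1.39}
    - {"fingers": 0.26,"dx": 2,"dy": -3.17,"dz": -0.4,"wx": 0.22,"wy": -2.1,"wz": -1.39}
    - {"fingers": 0.26,"dx": 2,"dy": -3.17,"dz": -0.4,"wx": 0.22,"wy": -2.1,"wz": -1.39}
    - {"fingers": 0.26,"dx": 2,"dy": -3.17,"dz": -0.4,"wx": 0.22,"wy": -2.1,"wz": -1.39}
    - {"fingers": 0.26,"dx": 2,"dy": -3.17,"dz": -0.4,"wx": 0.22,"wy": -2.1,"wz": -1.39}
    - {"fingers": 0.26,"dx": 2,"dy": -3.17,"dz": -0.4,"wx": 0.22,"wy": -2.1,"wz": -1.39}
    - {"fingers": 0.26,"dx": 0,"dy": 0,"dz": 0,"wx": 0,"wy": 0,"wz": 0}
    - {"fingers": 0.26,"dx": 0,"dy": 0,"dz": 0,"wx": 0,"wy": 0,"wz": 0}

```text
clock: 9.17
ee_pos: [623.5, -181.6, 144.6]
orientation: [176.2, 24.8, 168.6]
wrist_force: [0.3, -0.1, -0.7]
width: 59.9
grasp_force: 0.0
```

```bash
python3 - <<'E'
from h import *
delta(*grasp(4));print(bot.observe()["joints"])
d=cam("side");im=d["pixels"][140:260,120:260,::-1];im2=d["pixels"][180:300,240:380,::-1]
cv2.imwrite("pics/a6.png",np.hstack([cv2.resize(np.clip(i*1.8,0,255).astype(np.uint8),(400,343),interpolation=2) for i in(im,im2)]))
E
```

```text
t 9.17 pos [ 623.52 -181.6   144.56] d cm [ 3.55 -0.06 -7.02] rot [-0.05  0.04  0.15] F [ 0.33 -0.08 -0.7 ] w 59.88632722104845 0.0
[ -26.44   26.76  107.44   24.38   24.66 -126.24]
```

View pics/a6.png

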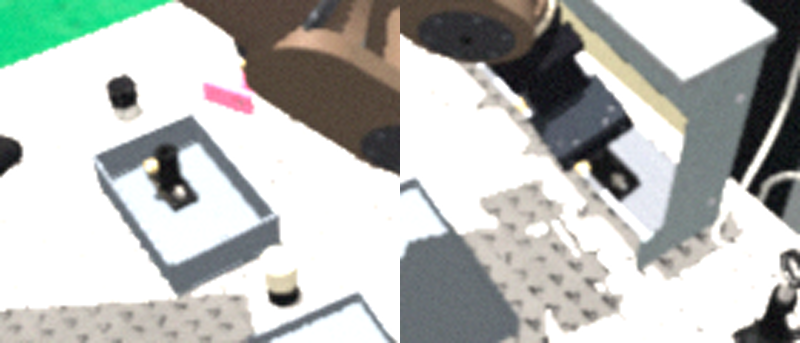

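Holder 1 stands upright in the deep tray (165,175 in the left half), and the gripper is over holder 4. I'll descend and grip.

drive_tool:
  increments:
    - {"fingers": 0.26,"dx": 0.6,"dy": -0.01,"dz": -1.2,"wx": 0,"wy": 0,"wz": 0}
    - {"fingers": 0.26,"dx": 0.6,"dy": -0.01,"dz": -1.2,"wx": 0,"wy": 0,"wz": 0.1}
    - {"fingers": 0.26,"dx": 0.6,"dy": -0.01,"dz": -1.2,"wx": 0,"wy": 0,"wz": 0}
    - {"fingers": 0.26,"dx": 0.6,"dy": -0.01,"dz": -1.2,"wx": 0,"wy": 0,"wz": 0}
    - {"fingers": 0.26,"dx": 0.5,"dy": -0.01,"dz": -1,"wx": 0,"wy": 0,"wz": 0}
    - {"fingers": 0.26,"dx": 0.4,"dy": 0,"dz": -0.7,"wx": 0,"wy": 0,"wz": 0}
    - {"fingers": 0.26,"dx": 0.2,"dy": 0,"dz": -0.4,"wx": 0,"wy": 0,"wz": 0}
    - {"fingers": 0.26,"dx": 0,"dy": 0,"dz": 0,"wx": 0,"wy": 0,"wz": 0}
    - {"fingers": 0.26,"dx": 0,"dy": 0,"dz": 0,"wx": 0,"wy": 0,"wz": 0}

```text
clock: 9.97
ee_pos: [658.7, -180.7, 76.0]
orientation: [176.2, 24.8, 168.8]
wrist_force: [-0.4, 0.2, 0.2]
width: 59.7
grasp_force: 0.0
```

```bash
python3 - <<'E'
from h import *
delta(*grasp(4))
E
```

```text
t 9.97 pos [ 658.68 -180.66   76.04] d cm [ 0.03 -0.15 -0.17] rot [-0.02  0.08 -0.08] F [-0.44  0.24  0.16] w 59.680100335883786 0.0
```

drive_tool:
  increments:
    - {"fingers": 0,"dx": 0,"dy": 0,"dz": 0,"wx": 0,"wy": 0,"wz": 0}
    - {"fingers": -0.2,"dx": 0,"dy": 0,"dz": 0,"wx": 0,"wy": 0,"wz": 0}
    - {"fingers": -0.6,"dx": 0,"dy": 0,"dz": 0,"wx": 0,"wy": 0,"wz": 0}
    - {"fingers": -0.8,"dx": 0,"dy": 0,"dz": 0,"wx": 0,"wy": 0,"wz": 0}
    - {"fingers": -1,"dx": 0,"dy": 0,"dz": 0,"wx": 0,"wy": 0,"wz": 0}
    - {"fingers": -1,"dx": 0,"dy": 0,"dz": 0,"wx": 0,"wy": 0,"wz": 0}
    - {"fingers": -1,"dx": 0,"dy": 0,"dz": 0,"wx": 0,"wy": 0,"wz": 0}
    - {"fingers": -1,"dx": 0,"dy": 0,"dz": 0,"wx": 0,"wy": 0,"wz": 0}

```text
clock: 10.63
ee_pos: [658.7, -180.8, 76.3]
orientation: [176.3, 24.8, 168.8]
wrist_force: [-2.1, -0.2, 3.0]
width: 23.5
grasp_force: 45.0
```

drive_tool:
  increments:
    - {"fingers": -1,"dx": -0.21,"dy": 0.01,"dz": 0.45,"wx": 0,"wy": 0,"wz": 0}
    - {"fingers": -1,"dx": -0.42,"dy": 0.02,"dz": 0.9,"wx": 0,"wy": 0,"wz": 0}
    - {"fingers": -1,"dx": -0.42,"dy": 0.02,"dz": 0.9,"wx": 0,"wy": 0,"wz": 0}
    - {"fingers": -1,"dx": -0.63,"dy": 0.03,"dz": 1.35,"wx": 0,"wy": 0,"wz": 0}
    - {"fingers": -1,"dx": -0.84,"dy": 0.03,"dz": 1.8,"wx": 0,"wy": 0,"wz": 0}
    - {"fingers": -1,"dx": -0.84,"dy": 0.03,"dz": 1.8,"wx": 0,"wy": 0,"wz": 0}
    - {"fingers": -1,"dx": -2,"dy": 0.1,"dz": 1,"wx": 0,"wy": 0,"wz": 0}
    - {"fingers": -1,"dx": -2,"dy": 0.1,"dz": 0.5,"wx": 0,"wy": 0,"wz": 0}

```text
clock: 11.3
ee_pos: [584.5, -177.3, 165.5]
orientation: [176.3, 25.0, 168.9]
wrist_force: [-0.1, 0.0, -3.2]
width: 24.1
grasp_force: 45.0
```

```bash
python3 - <<'E'
from h import *
delta(*place("s",-48,4,up=60))
E
```

```text
t 11.3 pos [ 584.48 -177.32  165.48] d cm [-13.62  -1.96  -6.55] rot [ 1.92 25.15 -3.84] F [-0.09  0.04 -3.22] w 24.063811950179552 44.99673185229767
```

drive_tool:
  increments:
    - {"fingers": -1,"dx": -1.7,"dy": -0.25,"dz": -0.4,"wx": 0.24,"wy": 3.14,"wz": -0.48}
    - {"fingers": -1,"dx": -1.7,"dy": -0.25,"dz": -0.4,"wx": 0.24,"wy": 3.14,"wz": -0.48}
    - {"fingers": -1,"dx": -1.7,"dy": -0.25,"dz": -0.8,"wx": 0.24,"wy": 3.14,"wz": -0.48}
    - {"fingers": -1,"dx": -1.7,"dy": -0.25,"dz": -0.8,"wx": 0.24,"wy": 3.14,"wz": -0.48}
    - {"fingers": -1,"dx": -1.7,"dy": -0.25,"dz": -0.8,"wx": 0.24,"wy": 3.14,"wz": -0.48}
    - {"fingers": -1,"dx": -1.7,"dy": -0.25,"dz": -0.8,"wx": 0.24,"wy": 3.14,"wz": -0.48}
    - {"fingers": -1,"dx": -1.7,"dy": -0.25,"dz": -1.2,"wx": 0.24,"wy": 3.14,"wz": -0.48}
    - {"fingers": -1,"dx": -1.7,"dy": -0.25,"dz": -1.2,"wx": 0.24,"wy": 3.14,"wz": -0.48}
    - {"fingers": -1,"dx": 0,"dy": 0,"dz": 0,"wx": 0,"wy": 0,"wz": 0}
    - {"fingers": -1,"dx": 0,"dy": 0,"dz": 0,"wx": 0,"wy": 0,"wz": 0}

```text
clock: 12.13
ee_pos: [449.2, -197.5, 99.6]
orientation: [180.0, -0.0, 165.7]
wrist_force: [-0.1, 0.1, -3.8]
width: 23.5
grasp_force: 45.0
```

```bash
python3 - <<'E'
from h import *
delta(*place("s",-48,4));print(bot.observe()["joints"])
E
```

```text
t 12.13 pos [ 449.21 -197.47   99.64] d cm [-0.09  0.05 -5.96] rot [-0.04 -0.02  0.08] F [-0.12  0.08 -3.78] w 23.542748745028913 44.99593560991343
[ -31.47   25.54  114.08    0.05   40.41 -107.23]
```

drive_tool:
  increments:
    - {"fingers": -1,"dx": -0.02,"dy": 0.01,"dz": -1.2,"wx": 0,"wy": 0,"wz": 0}
    - {"fingers": -1,"dx": -0.02,"dy": 0.01,"dz": -1.5,"wx": 0,"wy": 0,"wz": 0}
    - {"fingers": -1,"dx": -0.02,"dy": 0.01,"dz": -1.2,"wx": 0,"wy": 0,"wz": 0}
    - {"fingers": -1,"dx": -0.02,"dy": 0.01,"dz": -0.7,"wx": 0,"wy": 0,"wz": 0}
    - {"fingers": -1,"dx": -0.01,"dy": 0.01,"dz": -0.4,"wx": 0,"wy": 0,"wz": 0}
    - {"fingers": -1,"dx": 0,"dy": 0,"dz": -0.2,"wx": 0,"wy": 0,"wz": 0}
    - {"fingers": -1,"dx": 0,"dy": 0,"dz": -0.2,"wx": 0,"wy": 0,"wz": 0}
    - {"fingers": -1,"dx": 0,"dy": 0,"dz": -0.1,"wx": 0,"wy": 0,"wz": 0}
    - {"fingers": -1,"dx": 0,"dy": 0,"dz": 0,"wx": 0,"wy": 0,"wz": 0}

```text
clock: 12.88
ee_pos: [448.4, -196.9, 44.5]
orientation: [180.0, -0.1, 165.7]
wrist_force: [0.1, 0.5, -2.9]
width: 23.8
grasp_force: 45.0
```

drive_tool:
  increments:
    - {"fingers": -1,"dx": 0,"dy": 0,"dz": -0.07,"wx": 0,"wy": 0,"wz": 0}
    - {"fingers": -1,"dx": 0,"dy": 0,"dz": -0.07,"wx": 0,"wy": 0,"wz": 0}
    - {"fingers": -1,"dx": 0,"dy": 0,"dz": 0,"wx": 0,"wy": 0,"wz": 0}

```text
clock: 13.13
ee_pos: [448.2, -196.9, 42.9]
orientation: [180.0, -0.1, 165.8]
wrist_force: [0.2, -0.3, -3.7]
width: 23.7
grasp_force: 45.0
```

drive_tool:
  increments:
    - {"fingers": -1,"dx": 0,"dy": 0,"dz": -0.06,"wx": 0,"wy": 0,"wz": 0}
    - {"fingers": -1,"dx": 0,"dy": 0,"dz": -0.03,"wx": 0,"wy": 0,"wz": 0}
    - {"fingers": -1,"dx": 0,"dy": 0,"dz": 0,"wx": 0,"wy": 0,"wz": 0}

```text
clock: 13.38
ee_pos: [448.2, -196.9, 42.3]
orientation: [180.0, -0.1, 165.8]
wrist_force: [-1.1, 0.6, 4.4]
width: 23.8
grasp_force: 45.0
```

drive_tool:
  increments:
    - {"fingers": -0.4,"dx": 0,"dy": 0,"dz": 0,"wx": 0,"wy": 0,"wz": 0}
    - {"fingers": -0.25,"dx": 0,"dy": 0,"dz": 0,"wx": 0,"wy": 0,"wz": 0}
    - {"fingers": -0.1,"dx": 0,"dy": 0,"dz": 0,"wx": 0,"wy": 0,"wz": 0}
    - {"fingers": -0.1,"dx": 0,"dy": 0,"dz": 0,"wx": 0,"wy": 0,"wz": 0}
    - {"fingers": -0.1,"dx": 0,"dy": 0,"dz": 0.6,"wx": 0,"wy": 0,"wz": 0}
    - {"fingers": -0.1,"dx": 0,"dy": 0,"dz": 1.5,"wx": 0,"wy": 0,"wz": 0}
    - {"fingers": -0.1,"dx": 0,"dy": 0,"dz": 3,"wx": 0,"wy": 0,"wz": 0}
    - {"fingers": 0.1,"dx": 0,"dy": 0,"dz": 3.5,"wx": 0,"wy": 0,"wz": 0}
    - {"fingers": 0.1,"dx": 0,"dy": 0,"dz": 3.5,"wx": 0,"wy": 0,"wz": 0}

```text
clock: 14.13
ee_pos: [447.7, -196.6, 164.5]
orientation: [179.9, -0.2, 165.7]
wrist_force: [0.1, 0.0, -0.8]
width: 50.1
grasp_force: 0.0
```

```bash
python3 - <<'E'
from h import *
delta(*grasp(2,back=80));delta(*grasp(2))
E
```

```text
t 14.13 pos [ 447.71 -196.58  164.45] d cm [18.51 19.71 -1.76] rot [ -3.71 -24.93  11.65] F [ 0.15  0.02 -0.82] w 50.11529177095797 0.0
t 14.13 pos [ 447.71 -196.58  164.45] d cm [21.89 19.57 -9.01] rot [ -3.71 -24.93  11.65] F [ 0.15  0.02 -0.82] w 50.11529177095797 0.0
```

drive_tool:
  increments:
    - {"fingers": 0.1,"dx": 1,"dy": 2.19,"dz": 0.1,"wx": -0.41,"wy": -2.77,"wz": 1.29}
    - {"fingers": 0.1,"dx": 1.5,"dy": 2.19,"dz": 0.1,"wx": -0.41,"wy": -2.77,"wz": 1.29}
    - {"fingers": 0.1,"dx": 2,"dy": 2.19,"dz": 0,"wx": -0.41,"wy": -2.77,"wz": 1.29}
    - {"fingers": 0.1,"dx": 2.3,"dy": 2.19,"dz": 0,"wx": -0.41,"wy": -2.77,"wz": 1.29}
    - {"fingers": 0.1,"dx": 2.3,"dy": 2.19,"dz": -0.3,"wx": -0.41,"wy": -2.77,"wz": 1.29}
    - {"fingers": 0.1,"dx": 2.3,"dy": 2.19,"dz": -0.3,"wx": -0.41,"wy": -2.77,"wz": 1.29}
    - {"fingers": 0.1,"dx": 2.3,"dy": 2.19,"dz": -0.4,"wx": -0.41,"wy": -2.77,"wz": 1.29}
    - {"fingers": 0.1,"dx": 2.3,"dy": 2.19,"dz": -0.4,"wx": -0.41,"wy": -2.77,"wz": 1.29}
    - {"fingers": 0.1,"dx": 2.3,"dy": 2.19,"dz": -0.4,"wx": -0.41,"wy": -2.77,"wz": 1.29}
    - {"fingers": 0.1,"dx": 0,"dy": 0,"dz": 0,"wx": 0,"wy": 0,"wz": 0}
    - {"fingers": 0.1,"dx": 0,"dy": 0,"dz": 0,"wx": 0,"wy": 0,"wz": 0}

```text
clock: 15.05
ee_pos: [631.0, 1.3, 146.5]
orientation: [180.0, 25.0, 177.7]
wrist_force: [-0.3, 0.7, -0.8]
width: 52.5
grasp_force: 0.0
```

```bash
python3 - <<'E'
from h import *
delta(*grasp(2));print(bot.observe()["joints"])
E
```

```text
t 15.05 pos [631.     1.35 146.54] d cm [ 3.56 -0.23 -7.21] rot [-0.01 -0.02 -0.07] F [-0.26  0.74 -0.83] w 52.46086338872116 0.0
[ -6.72  25.06 110.36   5.51  19.75 -99.17]
```

drive_tool:
  increments:
    - {"fingers": 0.1,"dx": 0.6,"dy": -0.06,"dz": -1.2,"wx": 0,"wy": 0,"wz": 0}
    - {"fingers": 0.1,"dx": 0.6,"dy": -0.06,"dz": -1.2,"wx": 0,"wy": 0,"wz": 0}
    - {"fingers": 0.1,"dx": 0.6,"dy": -0.06,"dz": -1.2,"wx": 0,"wy": 0,"wz": 0}
    - {"fingers": 0.1,"dx": 0.6,"dy": -0.06,"dz": -1.2,"wx": 0,"wy": 0,"wz": 0}
    - {"fingers": 0.1,"dx": 0.5,"dy": -0.03,"dz": -1,"wx": 0,"wy": 0,"wz": 0}
    - {"fingers": 0.1,"dx": 0.4,"dy": 0,"dz": -0.8,"wx": 0,"wy": 0,"wz": 0}
    - {"fingers": 0.1,"dx": 0.25,"dy": 0,"dz": -0.5,"wx": 0,"wy": 0,"wz": 0}
    - {"fingers": 0.1,"dx": 0,"dy": 0,"dz": 0,"wx": 0,"wy": 0,"wz": 0}
    - {"fingers": 0.1,"dx": 0,"dy": 0,"dz": 0,"wx": 0,"wy": 0,"wz": 0}

```text
clock: 15.8
ee_pos: [666.5, -2.6, 75.9]
orientation: [180.0, 25.0, 177.5]
wrist_force: [-0.1, -0.4, -0.6]
width: 52.2
grasp_force: 0.0
```

```bash
python3 - <<'E'
from h import *
delta(*grasp(2))
E
```

```text
t 15.8 pos [666.54  -2.57  75.95] d cm [ 0.    0.16 -0.16] rot [-0.    0.04  0.05] F [-0.07 -0.43 -0.56] w 52.24385731469854 0.0
```

drive_tool:
  increments:
    - {"fingers": 0,"dx": 0,"dy": 0,"dz": 0,"wx": 0,"wy": 0,"wz": 0}
    - {"fingers": -0.2,"dx": 0,"dy": 0,"dz": 0,"wx": 0,"wy": 0,"wz": 0}
    - {"fingers": -0.6,"dx": 0,"dy": 0,"dz": 0,"wx": 0,"wy": 0,"wz": 0}
    - {"fingers": -0.8,"dx": 0,"dy": 0,"dz": 0,"wx": 0,"wy": 0,"wz": 0}
    - {"fingers": -1,"dx": 0,"dy": 0,"dz": 0,"wx": 0,"wy": 0,"wz": 0}
    - {"fingers": -1,"dx": 0,"dy": 0,"dz": 0,"wx": 0,"wy": 0,"wz": 0}
    - {"fingers": -1,"dx": 0,"dy": 0,"dz": 0,"wx": 0,"wy": 0,"wz": 0}
    - {"fingers": -1,"dx": 0,"dy": 0,"dz": 0,"wx": 0,"wy": 0,"wz": 0}

```text
clock: 16.47
ee_pos: [666.7, -2.3, 76.2]
orientation: [180.0, 25.1, 177.6]
wrist_force: [-3.0, 4.0, 5.5]
width: 23.6
grasp_force: 45.0
```

drive_tool:
  increments:
    - {"fingers": -1,"dx": -0.21,"dy": 0.01,"dz": 0.45,"wx": 0,"wy": 0,"wz": 0}
    - {"fingers": -1,"dx": -0.42,"dy": 0.02,"dz": 0.9,"wx": 0,"wy": 0,"wz": 0}
    - {"fingers": -1,"dx": -0.42,"dy": 0.02,"dz": 0.9,"wx": 0,"wy": 0,"wz": 0}
    - {"fingers": -1,"dx": -0.63,"dy": 0.03,"dz": 1.35,"wx": 0,"wy": 0,"wz": 0}
    - {"fingers": -1,"dx": -0.84,"dy": 0.03,"dz": 1.8,"wx": 0,"wy": 0,"wz": 0}
    - {"fingers": -1,"dx": -0.84,"dy": 0.03,"dz": 1.8,"wx": 0,"wy": 0,"wz": 0}
    - {"fingers": -1,"dx": -2,"dy": 0.1,"dz": 1,"wx": 0,"wy": 0,"wz": 0}
    - {"fingers": -1,"dx": -2,"dy": 0.1,"dz": 0.5,"wx": 0,"wy": 0,"wz": 0}

```text
clock: 17.13
ee_pos: [592.5, 0.8, 165.0]
orientation: [-180.0, 25.2, 177.6]
wrist_force: [0.4, 0.4, -2.2]
width: 23.6
grasp_force: 45.0
```

```bash
python3 - <<'E'
from h import *
delta(*place("d",-48,2,up=80))
E
```

```text
t 17.13 pos [592.46   0.8  165.02] d cm [-15.12  10.37  -4.5 ] rot [ 0.88 25.17  0.93] F [ 0.39  0.38 -2.2 ] w 23.61148279259089 44.9966246355325
```

drive_tool:
  increments:
    - {"fingers": -1,"dx": -1.89,"dy": 1.3,"dz": -0.35,"wx": 0.11,"wy": 3.15,"wz": 0.12}
    - {"fingers": -1,"dx": -1.89,"dy": 1.3,"dz": -0.35,"wx": 0.11,"wy": 3.15,"wz": 0.12}
    - {"fingers": -1,"dx": -1.89,"dy": 1.3,"dz": -0.55,"wx": 0.11,"wy": 3.15,"wz": 0.12}
    - {"fingers": -1,"dx": -1.89,"dy": 1.3,"dz": -0.55,"wx": 0.11,"wy": 3.15,"wz": 0.12}
    - {"fingers": -1,"dx": -1.89,"dy": 1.3,"dz": -0.55,"wx": 0.11,"wy": 3.15,"wz": 0.12}
    - {"fingers": -1,"dx": -1.89,"dy": 1.3,"dz": -0.55,"wx": 0.11,"wy": 3.15,"wz": 0.12}
    - {"fingers": -1,"dx": -1.89,"dy": 1.3,"dz": -0.75,"wx": 0.11,"wy": 3.15,"wz": 0.12}
    - {"fingers": -1,"dx": -1.89,"dy": 1.3,"dz": -0.75,"wx": 0.11,"wy": 3.15,"wz": 0.12}
    - {"fingers": -1,"dx": 0,"dy": 0,"dz": 0,"wx": 0,"wy": 0,"wz": 0}
    - {"fingers": -1,"dx": 0,"dy": 0,"dz": 0,"wx": 0,"wy": 0,"wz": 0}

```text
clock: 17.97
ee_pos: [441.7, 105.1, 119.3]
orientation: [180.0, -0.1, 178.6]
wrist_force: [0.1, 0.5, -2.5]
width: 23.7
grasp_force: 45.0
```

```bash
python3 - <<'E'
from h import *
delta(*place("d",-48,2))
E
```

```text
t 17.97 pos [441.69 105.11 119.31] d cm [-0.04 -0.06 -7.93] rot [-0.01 -0.1  -0.09] F [ 0.07  0.47 -2.46] w 23.708922412943664 44.99650483718142
```

drive_tool:
  increments:
    - {"fingers": -1,"dx": -0.01,"dy": -0.01,"dz": -1.3,"wx": 0,"wy": 0,"wz": 0}
    - {"fingers": -1,"dx": -0.01,"dy": -0.01,"dz": -1.6,"wx": 0,"wy": 0,"wz": 0}
    - {"fingers": -1,"dx": -0.01,"dy": -0.01,"dz": -1.6,"wx": 0,"wy": 0,"wz": 0}
    - {"fingers": -1,"dx": -0.01,"dy": -0.01,"dz": -1.2,"wx": 0,"wy": 0,"wz": 0}
    - {"fingers": -1,"dx": 0,"dy": -0.01,"dz": -0.8,"wx": 0,"wy": 0,"wz": 0}
    - {"fingers": -1,"dx": 0,"dy": 0,"dz": -0.4,"wx": 0,"wy": 0,"wz": 0}
    - {"fingers": -1,"dx": 0,"dy": 0,"dz": -0.3,"wx": 0,"wy": 0,"wz": 0}
    - {"fingers": -1,"dx": 0,"dy": 0,"dz": -0.15,"wx": 0,"wy": 0,"wz": 0}
    - {"fingers": -1,"dx": 0,"dy": 0,"dz": -0.1,"wx": 0,"wy": 0,"wz": 0}
    - {"fingers": -1,"dx": 0,"dy": 0,"dz": 0,"wx": 0,"wy": 0,"wz": 0}

```text
clock: 18.8
ee_pos: [441.7, 104.4, 44.7]
orientation: [180.0, -0.1, 178.5]
wrist_force: [0.7, -0.3, -2.0]
width: 23.6
grasp_force: 45.0
```

drive_tool:
  increments:
    - {"fingers": -1,"dx": 0,"dy": 0,"dz": -0.06,"wx": 0,"wy": 0,"wz": 0}
    - {"fingers": -1,"dx": 0,"dy": 0,"dz": -0.06,"wx": 0,"wy": 0,"wz": 0}
    - {"fingers": -1,"dx": 0,"dy": 0,"dz": 0,"wx": 0,"wy": 0,"wz": 0}

```text
clock: 19.05
ee_pos: [441.6, 104.5, 43.3]
orientation: [180.0, -0.1, 178.5]
wrist_force: [-0.3, 0.8, -2.7]
width: 23.8
grasp_force: 45.0
```

drive_tool:
  increments:
    - {"fingers": -1,"dx": 0,"dy": 0,"dz": -0.06,"wx": 0,"wy": 0,"wz": 0}
    - {"fingers": -1,"dx": 0,"dy": 0,"dz": -0.04,"wx": 0,"wy": 0,"wz": 0}
    - {"fingers": -1,"dx": 0,"dy": 0,"dz": 0,"wx": 0,"wy": 0,"wz": 0}

```text
clock: 19.3
ee_pos: [441.4, 104.4, 42.3]
orientation: [180.0, -0.2, 178.5]
wrist_force: [-0.5, -1.7, 1.0]
width: 23.8
grasp_force: 45.0
```

drive_tool:
  increments:
    - {"fingers": -1,"dx": 0,"dy": 0,"dz": -0.03,"wx": 0,"wy": 0,"wz": 0}
    - {"fingers": -0.4,"dx": 0,"dy": 0,"dz": 0,"wx": 0,"wy": 0,"wz": 0}
    - {"fingers": -0.25,"dx": 0,"dy": 0,"dz": 0,"wx": 0,"wy": 0,"wz": 0}
    - {"fingers": -0.1,"dx": 0,"dy": 0,"dz": 0,"wx": 0,"wy": 0,"wz": 0}
    - {"fingers": -0.1,"dx": 0,"dy": 0,"dz": 0,"wx": 0,"wy": 0,"wz": 0}
    - {"fingers": -0.1,"dx": 0,"dy": 0,"dz": 0.6,"wx": 0,"wy": 0,"wz": 0}
    - {"fingers": -0.1,"dx": 0,"dy": 0,"dz": 1.5,"wx": 0,"wy": 0,"wz": 0}
    - {"fingers": -0.1,"dx": 0,"dy": 0,"dz": 3,"wx": 0,"wy": 0,"wz": 0}
    - {"fingers": 0.1,"dx": 0,"dy": 0,"dz": 3.5,"wx": 0,"wy": 0,"wz": 0}
    - {"fingers": 0.1,"dx": 0,"dy": 0,"dz": 3.5,"wx": 0,"wy": 0,"wz": 0}

```text
clock: 20.13
ee_pos: [440.9, 104.4, 164.5]
orientation: [180.0, -0.2, 178.5]
wrist_force: [0.7, -0.3, -0.5]
width: 50.1
grasp_force: 0.0
```

```bash
python3 - <<'E'
from h import *
delta(*grasp(3,back=80));delta(*grasp(3))
E
```

```text
t 20.13 pos [440.9  104.42 164.48] d cm [ 18.84 -18.75  -1.76] rot [ -0.87 -25.21  -0.92] F [ 0.69 -0.32 -0.53] w 50.06423392619156 0.0
t 20.13 pos [440.9  104.42 164.48] d cm [ 22.22 -18.89  -9.01] rot [ -0.87 -25.21  -0.92] F [ 0.69 -0.32 -0.53] w 50.06423392619156 0.0
```

drive_tool:
  increments:
    - {"fingers": 0.1,"dx": 1,"dy": -2.08,"dz": 0.1,"wx": -0.1,"wy": -2.8,"wz": -0.1}
    - {"fingers": 0.1,"dx": 1.7,"dy": -2.08,"dz": 0.1,"wx": -0.1,"wy": -2.8,"wz": -0.1}
    - {"fingers": 0.1,"dx": 2.1,"dy": -2.08,"dz": 0,"wx": -0.1,"wy": -2.8,"wz": -0.1}
    - {"fingers": 0.1,"dx": 2.3,"dy": -2.08,"dz": 0,"wx": -0.1,"wy": -2.8,"wz": -0.1}
    - {"fingers": 0.1,"dx": 2.3,"dy": -2.08,"dz": -0.3,"wx": -0.1,"wy": -2.8,"wz": -0.1}
    - {"fingers": 0.1,"dx": 2.3,"dy": -2.08,"dz": -0.3,"wx": -0.1,"wy": -2.8,"wz": -0.1}
    - {"fingers": 0.1,"dx": 2.3,"dy": -2.08,"dz": -0.4,"wx": -0.1,"wy": -2.8,"wz": -0.1}
    - {"fingers": 0.1,"dx": 2.3,"dy": -2.08,"dz": -0.4,"wx": -0.1,"wy": -2.8,"wz": -0.1}
    - {"fingers": 0.1,"dx": 2.3,"dy": -2.08,"dz": -0.4,"wx": -0.1,"wy": -2.8,"wz": -0.1}
    - {"fingers": 0.1,"dx": 0,"dy": 0,"dz": 0,"wx": 0,"wy": 0,"wz": 0}
    - {"fingers": 0.1,"dx": 0,"dy": 0,"dz": 0,"wx": 0,"wy": 0,"wz": 0}

```text
clock: 21.05
ee_pos: [627.1, -83.4, 146.4]
orientation: [180.0, 25.0, 177.5]
wrist_force: [0.1, 0.4, 0.2]
width: 52.5
grasp_force: 0.0
```

```bash
python3 - <<'E'
from h import *
delta(*grasp(3))
E
```

```text
t 21.05 pos [627.13 -83.43 146.41] d cm [ 3.59 -0.1  -7.2 ] rot [-0.01 -0.04  0.07] F [0.09 0.39 0.22] w 52.513472380021156 0.0
```

drive_tool:
  increments:
    - {"fingers": 0.1,"dx": 0.6,"dy": -0.02,"dz": -1.2,"wx": 0,"wy": 0,"wz": 0}
    - {"fingers": 0.1,"dx": 0.6,"dy": -0.02,"dz": -1.2,"wx": 0,"wy": 0,"wz": 0}
    - {"fingers": 0.1,"dx": 0.6,"dy": -0.02,"dz": -1.2,"wx": 0,"wy": 0,"wz": 0}
    - {"fingers": 0.1,"dx": 0.6,"dy": -0.02,"dz": -1.2,"wx": 0,"wy": 0,"wz": 0}
    - {"fingers": 0.1,"dx": 0.5,"dy": -0.02,"dz": -1,"wx": 0,"wy": 0,"wz": 0}
    - {"fingers": 0.1,"dx": 0.4,"dy": 0,"dz": -0.8,"wx": 0,"wy": 0,"wz": 0}
    - {"fingers": 0.1,"dx": 0.25,"dy": 0,"dz": -0.5,"wx": 0,"wy": 0,"wz": 0}
    - {"fingers": 0.1,"dx": 0,"dy": 0,"dz": 0,"wx": 0,"wy": 0,"wz": 0}
    - {"fingers": 0.1,"dx": 0,"dy": 0,"dz": 0,"wx": 0,"wy": 0,"wz": 0}

```text
clock: 21.8
ee_pos: [662.9, -83.5, 75.7]
orientation: [-180.0, 25.0, 177.6]
wrist_force: [-0.5, -0.1, 0.4]
width: 52.3
grasp_force: 0.0
```

drive_tool:
  increments:
    - {"fingers": 0,"dx": 0,"dy": 0,"dz": 0,"wx": 0,"wy": 0,"wz": 0}
    - {"fingers": -0.2,"dx": 0,"dy": 0,"dz": 0,"wx": 0,"wy": 0,"wz": 0}
    - {"fingers": -0.6,"dx": 0,"dy": 0,"dz": 0,"wx": 0,"wy": 0,"wz": 0}
    - {"fingers": -0.8,"dx": 0,"dy": 0,"dz": 0,"wx": 0,"wy": 0,"wz": 0}
    - {"fingers": -1,"dx": 0,"dy": 0,"dz": 0,"wx": 0,"wy": 0,"wz": 0}
    - {"fingers": -1,"dx": 0,"dy": 0,"dz": 0,"wx": 0,"wy": 0,"wz": 0}
    - {"fingers": -1,"dx": 0,"dy": 0,"dz": 0,"wx": 0,"wy": 0,"wz": 0}
    - {"fingers": -1,"dx": 0,"dy": 0,"dz": 0,"wx": 0,"wy": 0,"wz": 0}

```text
clock: 22.47
ee_pos: [663.0, -83.7, 76.1]
orientation: [-180.0, 25.1, 177.6]
wrist_force: [-2.0, 0.9, 4.0]
width: 23.5
grasp_force: 45.0
```

drive_tool:
  increments:
    - {"fingers": -1,"dx": -0.21,"dy": 0.01,"dz": 0.45,"wx": 0,"wy": 0,"wz": 0}
    - {"fingers": -1,"dx": -0.42,"dy": 0.02,"dz": 0.9,"wx": 0,"wy": 0,"wz": 0}
    - {"fingers": -1,"dx": -0.42,"dy": 0.02,"dz": 0.9,"wx": 0,"wy": 0,"wz": 0}
    - {"fingers": -1,"dx": -0.63,"dy": 0.03,"dz": 1.35,"wx": 0,"wy": 0,"wz": 0}
    - {"fingers": -1,"dx": -0.84,"dy": 0.03,"dz": 1.8,"wx": 0,"wy": 0,"wz": 0}
    - {"fingers": -1,"dx": -0.84,"dy": 0.03,"dz": 1.8,"wx": 0,"wy": 0,"wz": 0}
    - {"fingers": -1,"dx": -2,"dy": 0.1,"dz": 1,"wx": 0,"wy": 0,"wz": 0}
    - {"fingers": -1,"dx": -2,"dy": 0.1,"dz": 0.5,"wx": 0,"wy": 0,"wz": 0}

```text
clock: 23.13
ee_pos: [588.6, -80.3, 165.0]
orientation: [-179.9, 25.2, 177.7]
wrist_force: [-1.1, -0.4, -2.7]
width: 23.7
grasp_force: 45.0
```

```bash
python3 - <<'E'
from h import *
delta(*place("s",48,3,up=80))
E
```

```text
t 23.13 pos [588.64 -80.35 164.95] d cm [-13.    -2.11  -4.5 ] rot [ 1.95 25.09 -3.78] F [-1.14 -0.38 -2.72] w 23.66535239712286 44.996618593577296
```

drive_tool:
  increments:
    - {"fingers": -1,"dx": -1.63,"dy": -0.26,"dz": -0.35,"wx": 0.24,"wy": 3.14,"wz": -0.47}
    - {"fingers": -1,"dx": -1.63,"dy": -0.26,"dz": -0.35,"wx": 0.24,"wy": 3.14,"wz": -0.47}
    - {"fingers": -1,"dx": -1.63,"dy": -0.26,"dz": -0.55,"wx": 0.24,"wy": 3.14,"wz": -0.47}
    - {"fingers": -1,"dx": -1.63,"dy": -0.26,"dz": -0.55,"wx": 0.24,"wy": 3.14,"wz": -0.47}
    - {"fingers": -1,"dx": -1.63,"dy": -0.26,"dz": -0.55,"wx": 0.24,"wy": 3.14,"wz": -0.47}
    - {"fingers": -1,"dx": -1.63,"dy": -0.26,"dz": -0.55,"wx": 0.24,"wy": 3.14,"wz": -0.47}
    - {"fingers": -1,"dx": -1.63,"dy": -0.26,"dz": -0.75,"wx": 0.24,"wy": 3.14,"wz": -0.47}
    - {"fingers": -1,"dx": -1.63,"dy": -0.26,"dz": -0.75,"wx": 0.24,"wy": 3.14,"wz": -0.47}
    - {"fingers": -1,"dx": 0,"dy": 0,"dz": 0,"wx": 0,"wy": 0,"wz": 0}
    - {"fingers": -1,"dx": 0,"dy": 0,"dz": 0,"wx": 0,"wy": 0,"wz": 0}

```text
clock: 23.97
ee_pos: [459.2, -101.3, 119.3]
orientation: [-180.0, -0.0, 173.8]
wrist_force: [-0.3, -0.4, -3.8]
width: 23.4
grasp_force: 45.0
```

```bash
python3 - <<'E'
from h import *
delta(*place("s",48,3))
E
```

```text
t 23.97 pos [ 459.16 -101.35  119.35] d cm [-0.05 -0.01 -7.93] rot [ 0.01 -0.03  0.03] F [-0.26 -0.4  -3.84] w 23.393758124004048 44.996361115481704
```

drive_tool:
  increments:
    - {"fingers": -1,"dx": -0.01,"dy": 0,"dz": -1.3,"wx": 0,"wy": 0,"wz": 0}
    - {"fingers": -1,"dx": -0.01,"dy": 0,"dz": -1.6,"wx": 0,"wy": 0,"wz": 0}
    - {"fingers": -1,"dx": -0.01,"dy": 0,"dz": -1.6,"wx": 0,"wy": 0,"wz": 0}
    - {"fingers": -1,"dx": -0.01,"dy": 0,"dz": -1.2,"wx": 0,"wy": 0,"wz": 0}
    - {"fingers": -1,"dx": 0,"dy": 0,"dz": -0.8,"wx": 0,"wy": 0,"wz": 0}
    - {"fingers": -1,"dx": 0,"dy": 0,"dz": -0.4,"wx": 0,"wy": 0,"wz": 0}
    - {"fingers": -1,"dx": 0,"dy": 0,"dz": -0.3,"wx": 0,"wy": 0,"wz": 0}
    - {"fingers": -1,"dx": 0,"dy": 0,"dz": -0.15,"wx": 0,"wy": 0,"wz": 0}
    - {"fingers": -1,"dx": 0,"dy": 0,"dz": -0.1,"wx": 0,"wy": 0,"wz": 0}
    - {"fingers": -1,"dx": 0,"dy": 0,"dz": -0.06,"wx": 0,"wy": 0,"wz": 0}
    - {"fingers": -1,"dx": 0,"dy": 0,"dz": -0.06,"wx": 0,"wy": 0,"wz": 0}
    - {"fingers": -1,"dx": 0,"dy": 0,"dz": 0,"wx": 0,"wy": 0,"wz": 0}

```text
clock: 24.97
ee_pos: [458.7, -101.2, 43.4]
orientation: [-180.0, -0.1, 173.8]
wrist_force: [0.3, -0.8, -3.7]
width: 23.5
grasp_force: 45.0
```

drive_tool:
  increments:
    - {"fingers": -1,"dx": 0,"dy": 0,"dz": -0.05,"wx": 0,"wy": 0,"wz": 0}
    - {"fingers": -1,"dx": 0,"dy": 0,"dz": -0.04,"wx": 0,"wy": 0,"wz": 0}
    - {"fingers": -1,"dx": 0,"dy": 0,"dz": 0,"wx": 0,"wy": 0,"wz": 0}

```text
clock: 25.22
ee_pos: [458.6, -101.2, 42.3]
orientation: [180.0, -0.1, 173.8]
wrist_force: [0.6, -0.4, -3.6]
width: 23.5
grasp_force: 45.0
```

drive_tool:
  increments:
    - {"fingers": -1,"dx": 0,"dy": 0,"dz": -0.04,"wx": 0,"wy": 0,"wz": 0}
    - {"fingers": -1,"dx": 0,"dy": 0,"dz": -0.03,"wx": 0,"wy": 0,"wz": 0}
    - {"fingers": -1,"dx": 0,"dy": 0,"dz": 0,"wx": 0,"wy": 0,"wz": 0}

```text
clock: 25.47
ee_pos: [458.7, -101.3, 42.2]
orientation: [-180.0, -0.1, 173.8]
wrist_force: [-3.0, -0.5, 6.9]
width: 23.6
grasp_force: 45.0
```

Contact is firm and gentle. I'll let go, retreat upwards and back, then look.

drive_tool:
  increments:
    - {"fingers": -0.4,"dx": 0,"dy": 0,"dz": 0,"wx": 0,"wy": 0,"wz": 0}
    - {"fingers": -0.25,"dx": 0,"dy": 0,"dz": 0,"wx": 0,"wy": 0,"wz": 0}
    - {"fingers": -0.1,"dx": 0,"dy": 0,"dz": 0,"wx": 0,"wy": 0,"wz": 0}
    - {"fingers": -0.1,"dx": 0,"dy": 0,"dz": 0,"wx": 0,"wy": 0,"wz": 0}
    - {"fingers": -0.1,"dx": 0,"dy": 0,"dz": 0.6,"wx": 0,"wy": 0,"wz": 0}
    - {"fingers": -0.1,"dx": 0,"dy": 0,"dz": 1.5,"wx": 0,"wy": 0,"wz": 0}
    - {"fingers": -0.1,"dx": 0,"dy": 0,"dz": 3,"wx": 0,"wy": 0,"wz": 0}
    - {"fingers": 0.1,"dx": 0,"dy": 0,"dz": 3.5,"wx": 0,"wy": 0,"wz": 0}
    - {"fingers": 0.1,"dx": 0,"dy": 0,"dz": 3.5,"wx": 0,"wy": 0,"wz": 0}
    - {"fingers": 0.1,"dx": 0,"dy": 2,"dz": 3.5,"wx": 0,"wy": 0,"wz": 0}
    - {"fingers": 0.1,"dx": 0,"dy": 2.5,"dz": 3.5,"wx": 0,"wy": 0,"wz": 0}
    - {"fingers": 0.1,"dx": 0,"dy": 2.5,"dz": 3.5,"wx": 0,"wy": 0,"wz": 0}
    - {"fingers": 0.1,"dx": 0,"dy": 2.5,"dz": 3.5,"wx": 0,"wy": 0,"wz": 0}
    - {"fingers": 0.1,"dx": 0,"dy": 0,"dz": 0,"wx": 0,"wy": 0,"wz": 0}
    - {"fingers": 0.1,"dx": 0,"dy": 0,"dz": 0,"wx": 0,"wy": 0,"wz": 0}

```text
clock: 26.72
ee_pos: [458.7, -7.6, 301.1]
orientation: [-180.0, 0.1, 173.9]
wrist_force: [0.4, -0.5, -0.6]
width: 52.1
grasp_force: 0.0
```

```bash
python3 - <<'E'
from h import *
s=bot.observe();print(s["ee_pos"],s["wrist_force"])
d=cam("side");im=d["pixels"][135:325,110:340,::-1];T=cam("top");tm=T["pixels"][140:260,140:340,::-1]
cv2.imwrite("pics/a7.png",np.hstack([cv2.resize(np.clip(i*1.6,0,255).astype(np.uint8),(w,380),interpolation=2) for i,w in((im,430),(tm,370))]))
E
```

```text
[458.71  -7.58 301.14] [ 0.4  -0.49 -0.59]
```

View pics/a7.png

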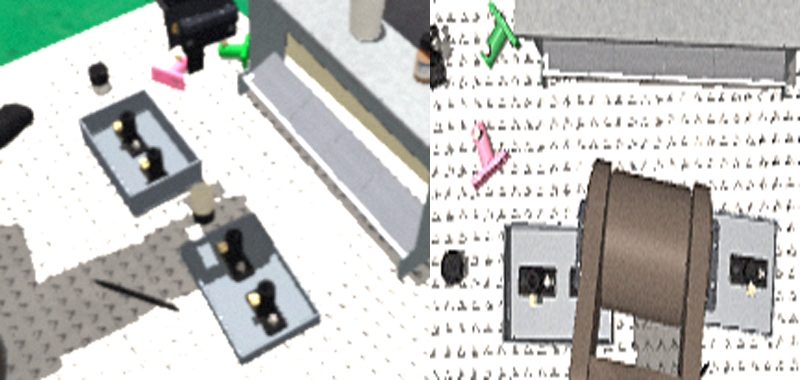

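The picture shows two holders upright in each tray: deep at (125,130) and (152,165), shallow at (235,250) and (267,305). The rack is empty, and the cans and hex key have not moved.

```bash
python3 -c "
from workcell import bot
print(bot.hand_in())"
```

```text
the job is handed in; nothing more can be done
None
```

The job is handed in: the four holders were dealt deep, shallow, deep, shallow, and all stand upright with two in each tray, after about 27 s of the 72 s allowed; the cans and hex key look unmoved and no contact with the rack showed in the force readings.

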